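Pull the red button cap off an operator panel

ROBOT

A 6-joint arm with a two-finger parallel gripper is mounted at the origin on the work surface. World frame = base frame: x ahead of the robot, y to its left, z up, the work surface at z = 0. Lengths are in m, angles in rad, forces in N, time in s.
With the tool pointing down it reaches from about 0.25 to 0.775 m from the base axis. Payload 4 kg.
Tool frame: the origin (TCP) lies on the centre line of the jaws, within the pads' length; the fingertips stand 22 mm ahead of it and the grasp point (between the pads) lies 3 mm ahead of it; z points along the fingers, y is the line along which they close (so a half turn about z gives the same grasp; the last joint's range is limited). The gripper opens to 94 mm and grips with 3 to 60 N. Pads are 16 mm wide; open, the fingers measure 119 mm over their backs; the gripper's body (75 mm by 177 mm) begins 78 mm behind the grasp point.
Start: joints at [-1.439, 0.087, 1.371, -0, 1.684, -0.103], TCP at [0.128, -0.535, 0.228] pointing down, gripper open.
Joint ranges: [-3.1, 3.1], [-0.76, 2.03], [0.27, 2.55], [-1.08, 4.22], [0.17, 2.65], [-2.57, 2.57]. Speed limits (rad/s): [2.79, 2.79, 3.14, 3.14, 3.14, 3.14].

INTERFACE

Orientations are given as a unit quaternion [x, y, z, w].
In Python, from station import * gives the robot as it stands.
- The arm moves only by the tool move_arm, never from a script. Its argument "deltas" is a list of rows, each a list of 5 numbers: the shift along the tool's x, y, z in cm, then the turn about the tool's z in rad, then the gripper's target within -1 to 1 (fully open at 1, half-way at 0, shut at -1). A call has 1 to 20 rows; each row is the pose to reach, as a shift and turn from the pose commanded when the call began, along the tool's axes at that moment; what a row does not reach only later rows make up. A row lasts 1/10 s, in which the tool goes at most 50 mm and 8.59 degrees, less where a joint would pass 70% of its speed; a pose out of reach is approached as far as the arm can. A call with a gripper value outside its range is refused whole. The fingers move at their own pace and stop on an object; "grip_force" is the grip in N (left out, the last holds). Time passes only in rows, so rows that repeat a pose let the fingers close. It gives the time, the measured TCP pose, the force, the opening and the grip force at its end, in the units of the state.
- observe(): the state, without advancing time (a new reading comes with each control period).
- capture(name): name is "scene" or "top" or "wrist"; returns a dict with "color" (480x640x3 uint8, red, green, blue), "fx", "fy", "cx", "cy" (pixels), "rvec" (rotation vector, rad) and "tvec" (3), from world to camera coordinates, as OpenCV has them. Camera axes: x right, y down, z forward; pixel columns grow to the right and rows downward; lengths in m; the calibration is good to about 2 mm. The wrist camera is an equidistant fisheye: a pixel r from the principal point sees the ray r / f radians off the axis. A picture is of the moment at which its call begins. There is no depth.
- sign_off(): hands the job in; it is judged then, once.
Trained networks look in the newest picture that a camera, given by its name, has taken for a name from the list of things; names that differ only in an ending like _2 or _b are one class to them, and where a whole thing is asked for, a point or a joint stands for the part that bears it (a point fixed in the world has none). Each returns a list of dicts, best first, with "p" (0 to 1); they miss things now and then, are a little off and sometimes report something else, mostly with a low value. They report only what shows in the picture. A call takes as long as a camera call. They do not tell look-alikes from the thing itself.
- search_frame(target, camera): "position" ([column, row] in pixels, amid what is visible of it).
The state is a dict: "t": time; "joint_positions": joint angles; "joint_velocities": joint speeds; "tau": joint torques, N m; "ee_pos": TCP position; "tool_rot": TCP orientation; "contact_force": force on the tool from outside, world axes, zero at the start; "torque": the same for the moment, N m; "grip_width": finger opening in m; "finger_force": force on a finger pad.
Only numpy, scipy, OpenCV 4.12 (cv2) and the standard library are available. Lean on these libraries where they do the work, as an engineer would, in place of code of your own. Each camera call takes 0.05 s, during which the arm holds its last target. There are 200 camera calls.

TASK

Pick up the orange-handled cap puller by its handle, slide its fork under the red button cap until you feel the cap's stem stop it, without forcing it, and pull the cap straight up until it pops off its stem. Carry the cap on the fork to the grey tray and leave it standing upright there, then stand the puller back upright on the blue rest plate and let go of it. Never touch the caps with the fingers, leave the green and yellow caps in place and do not knock anything else about.

Things in the scene. Friction and masses are not known exactly. Their poses are not given: they have to be found in the camera images.
- puller_grip (a point): Middle of the orange handle of the cap puller (0.25 kg), 75 mm above its underside; z up along the handle, x the way the fork points. Handle 32 (x) x 20 (y, grip here) x 50 mm high. Under it an arm 18 mm wide (from 40 mm above the underside) runs to -x, to a column (x -46 to -32 mm) down to the fork. Caps come off at 10 to 20 N: grip firmly (40 N or more).
- puller: Same puller and axes; origin on its underside, right below the handle. It stands on its steel fork: flat, 5 mm thick, 54 mm wide (y), x -46 to +24 mm; two tines 10 mm wide with a 34 mm slot between, open at the +x tips, closed at x = -14.5 mm. A cap fully home in the slot has its axis at x = 0, y = 0, and its brim rests on the fork's upper face.
- cap_red: Red mushroom button cap (45 g), 24 mm high; origin at the centre of its underside, z up. Brim 44 mm in diameter; below it a skirt 29 mm in diameter and 12 mm high stands on the panel top: a 12 mm gap all round under the brim. It snaps over a 10 mm stem by sprung detents, which let go in the first 8 mm of lift; 15 mm clears the stem. Over 30 N cracks it.
- cap_green: Green button cap, same shape, on another of the panel's three stems; to be left alone. Origin at the centre of its underside.
- cap_yellow: Yellow button cap, same shape, on another of the panel's three stems; to be left alone. Origin at the centre of its underside.
- panel: Grey operator panel with a black top, fixed, 120 mm (x) by 270 mm (y) by 60 mm high; origin at the centre of its underside, z up. Three stems along its y axis at y = -80, 0 and +80 mm (x = 0) carry the three caps, in any order. Its top face is flat and clear in front (-x) and behind (+x) of the caps.
- tray: Flat grey tray without a rim, with a dark rubber inlay, fixed, 200 by 200 mm, top face 12 mm above its origin (centre of the underside).
- rest: Flat blue rest plate for the puller, fixed, 150 mm (x) by 130 mm (y), top face 10 mm above its origin (centre of the underside).
- pill_bottle: Bystander: orange jar, 48 mm in diameter, 85 mm high, origin at its underside.
- glue_bottle: Bystander: white bottle, 44 mm in diameter, 120 mm high, origin at its underside.
- green_carton: Bystander: green carton, 60 x 90 x 30 mm high, origin at its underside.
- red_carton: Bystander: red carton, 70 x 100 x 40 mm high, origin at its underside.
- spray_can: Bystander: metal can, 52 mm in diameter, 130 mm high, origin at its underside.
- screwdriver: Bystander: screwdriver lying on the bench.
Things that resemble listed ones, but are neither listed nor needed, are in the scene too. Leave any black look-alike of the puller alone. Of the things that look like the cap_red, the smaller one is meant.

How it is judged:
By the outcome, as a careful person would: the job done as asked, in the order asked, and still so for the second after the job is handed in, with the robot touching nothing.
It also fails if it takes over 72 s, if anything falls off the work surface, if the arm or the gripper's body presses on something with over 40 N, if the wrist force passes 120 N, or if a joint passes its speed limit or range.

## Working session

There is one attempt and no reset: what is moved stays moved. The work goes in short steps, Python scripts to look and compute and a tool call to move; the robot and the scene stay as the last step left them, time stands still between calls to the robot, and variables do not carry over. Pictures are saved under pics/ and viewed, at most 13 in all, crops included, and the job is handed in when it is done.

Besides the shell and the picture viewer there is one more tool, called after "Request:" as name(argument=value, ...) on one line, values as JSON. move_arm: Moves the arm, as the interface text tells. Its arguments: {"type":"object","properties":{"deltas":{"type":"array","items":{"type":"array","items":{"type":"number"}}},"grip_force":{"type":"number"}},"required":["deltas"]}

```bash
mkdir -p pics; cat > h.py <<'E'
from station import *
import numpy as np, cv2
from scipy.spatial.transform import Rotation as R
def snap(cam,fn=None):
    c=capture(cam)
    if fn: cv2.imwrite('pics/'+fn,cv2.cvtColor(c['color'],cv2.COLOR_RGB2BGR))
    return c
def ray(c,px):
    u=(px[0]-c['cx'])/c['fx'];v=(px[1]-c['cy'])/c['fy']
    return u,v
def to_world(c,px,z,fish=False):
    u,v=ray(c,px)
    if fish:
        th=np.hypot(u,v); s=np.sin(th)/max(th,1e-9); d=np.array([u*s,v*s,np.cos(th)])
    else: d=np.array([u,v,1.])
    M=cv2.Rodrigues(np.array(c['rvec'],float))[0]; t=np.array(c['tvec'],float).ravel()
    o=-M.T@t; d=M.T@d
    return o+d*(z-o[2])/d[2]
def to_px(c,P,fish=False):
    M=cv2.Rodrigues(np.array(c['rvec'],float))[0]; t=np.array(c['tvec'],float).ravel()
    p=M@np.array(P,float)+t
    if fish:
        r=np.hypot(p[0],p[1]); th=np.arctan2(r,p[2]); k=th/max(r,1e-9)
        return np.array([c['fx']*p[0]*k+c['cx'],c['fy']*p[1]*k+c['cy']])
    return np.array([c['fx']*p[0]/p[2]+c['cx'],c['fy']*p[1]/p[2]+c['cy']])
E
python3 - <<'E'
from h import *
np.set_printoptions(precision=3,suppress=True)
cs={k:snap(k,k+'0.png') for k in('top','scene')}
hz=dict(puller_grip=.085,puller=.05,cap_red=.084,cap_green=.084,cap_yellow=.084,panel=.06,tray=.012,rest=.01)
for n,z in hz.items():
  for k in cs:
    print(n,k,[(np.round(d['position']),round(d['p'],2),to_world(cs[k],d['position'],z)[:2]) for d in search_frame(n,k)[:4]])
s=observe();print(s['ee_pos'],s['tool_rot'],s['t'],s['contact_force'])
E
```

```text
puller_grip top [(array([495., 366.]), 0.97, array([ 0.298, -0.443])), (array([436., 290.]), 0.76, array([ 0.456, -0.319])), (array([448., 286.]), 0.63, array([ 0.467, -0.345])), (array([296., 233.]), 0.55, array([ 0.574, -0.007]))]
puller_grip scene [(array([209., 158.]), 0.81, array([ 0.346, -0.448])), (array([228., 204.]), 0.61, array([ 0.499, -0.317])), (array([391., 221.]), 0.52, array([0.41 , 0.156]))]
puller top [(array([495., 368.]), 0.83, array([ 0.293, -0.456])), (array([298., 233.]), 0.73, array([ 0.581, -0.01 ])), (array([432., 291.]), 0.72, array([ 0.458, -0.32 ])), (array([265., 224.]), 0.32, array([0.602, 0.069]))]
puller scene [(array([233., 204.]), 0.84, array([ 0.47 , -0.318])), (array([212., 163.]), 0.78, array([ 0.333, -0.447]))]
cap_red top [(array([243., 170.]), 0.91, array([0.72 , 0.124])), (array([300., 234.]), 0.66, array([ 0.573, -0.014]))]
cap_red scene [(array([354., 331.]), 0.88, array([0.782, 0.15 ])), (array([317., 253.]), 0.44, array([ 0.581, -0.015]))]
cap_green top [(array([334., 242.]), 0.87, array([ 0.557, -0.093]))]
cap_green scene []
cap_yellow top [(array([266., 224.]), 0.58, array([0.591, 0.063]))]
cap_yellow scene [(array([341., 266.]), 0.73, array([0.604, 0.06 ]))]
panel top [(array([299., 246.]), 0.61, array([ 0.55 , -0.013])), (array([413., 185.]), 0.18, array([ 0.705, -0.277]))]
panel scene [(array([318., 264.]), 0.69, array([ 0.601, -0.005]))]
tray top [(array([144., 285.]), 0.69, array([0.451, 0.352]))]
tray scene [(array([454., 269.]), 0.92, array([0.464, 0.364]))]
rest top [(array([445., 286.]), 0.66, array([ 0.474, -0.36 ]))]
rest scene []
[ 0.128 -0.535  0.228] [0.993 0.117 0.    0.   ] 0.9 [ 0.376 -0.051 -0.762]
```

View pics/top0.png

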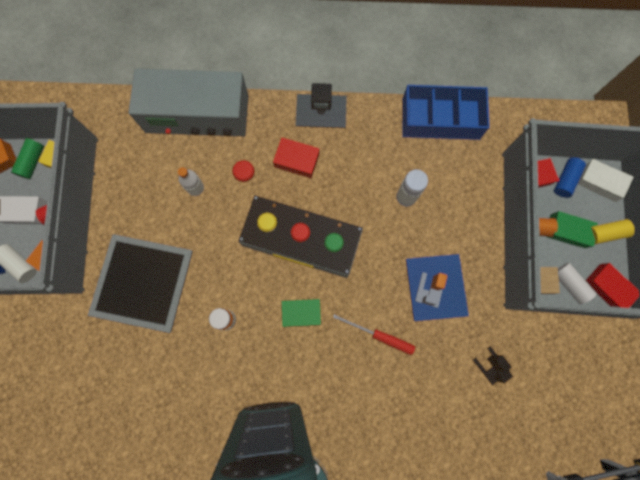

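View pics/scene0.png

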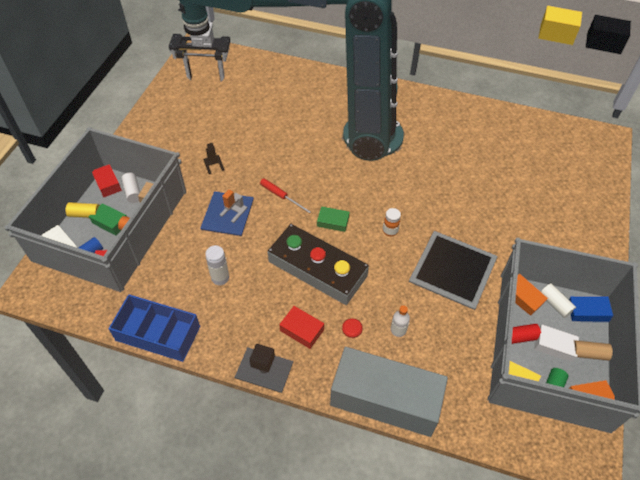

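The scene shows the orange puller on the blue plate, with its handle at about (440,282) in the top view. The black decoy is at (495,366). On the panel, the caps are yellow (267,222), red (300,232) and green (334,242). The larger red look-alike lies at (243,170), and the tray is at (142,283). Next is a zoom on the puller and panel.

```bash
python3 - <<'E'
from h import *
np.set_printoptions(precision=3,suppress=True)
c=snap('top'); im=cv2.cvtColor(c['color'],cv2.COLOR_RGB2BGR)
a=cv2.resize(im[250:325,400:475],(600,600),interpolation=cv2.INTER_CUBIC)
cv2.imwrite('pics/crop1.png',a)
hsv=cv2.cvtColor(im,cv2.COLOR_BGR2HSV)
def cen(lo,hi,box,z):
    x0,y0,x1,y1=box; m=cv2.inRange(hsv[y0:y1,x0:x1],lo,hi); ys,xs=np.nonzero(m)
    p=(xs.mean()+x0,ys.mean()+y0); print(len(xs),p,to_world(c,p,z)); return to_world(c,p,z)
print('orange');cen((5,170,120),(18,255,255),(425,265,455,300),.1)
print('red'); cen((0,170,80),(5,255,255),(285,218,315,246),.084)
print('yel'); cen((22,150,80),(35,255,255),(252,208,282,238),.084)
print('gre'); cen((40,120,50),(85,255,255),(320,228,350,258),.084)
m=cv2.inRange(hsv,(100,100,40),(125,255,255));m[:240]=0;m[330:]=0;m[:,:400]=0;m[:,480:]=0
m=cv2.morphologyEx(m,cv2.MORPH_CLOSE,np.ones((25,25)));r=cv2.minAreaRect(cv2.findNonZero(m));print('rest',r,[to_world(c,p,.01)[:2] for p in cv2.boxPoints(r)],to_world(c,r[0],.01))
M=cv2.Rodrigues(np.array(c['rvec']))[0];print('cam',-M.T@np.array(c['tvec']).ravel())
for p in [(114,236),(191,251),(173,330),(91,311)]: print('tray',to_world(c,p,.012))
E
```

```text
orange
100 (np.float64(440.16), np.float64(280.76)) [ 0.475 -0.326  0.1  ]
red
277 (np.float64(299.8086642599278), np.float64(231.8664259927798)) [ 0.577 -0.014  0.084]
yel
307 (np.float64(266.49511400651465), np.float64(221.6840390879479)) [0.598 0.062 0.084]
gre
202 (np.float64(333.519801980198), np.float64(241.68316831683168)) [ 0.557 -0.091  0.084]
rest ((436.7000732421875, 287.1000061035156), (62.141395568847656, 53.21090316772461), 82.87498474121094) [array([ 0.535, -0.269]), array([ 0.555, -0.396]), array([ 0.409, -0.41 ]), array([ 0.39 , -0.286])] [ 0.471 -0.341  0.01 ]
cam [ 0.344 -0.063  1.104]
tray [0.567 0.437 0.012]
tray [0.537 0.248 0.012]
tray [0.35  0.272 0.012]
tray [0.387 0.467 0.012]
```

View pics/crop1.png

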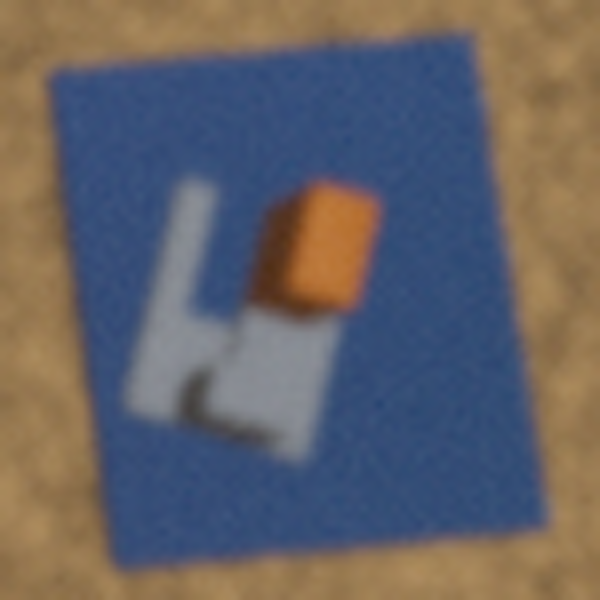

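```bash
cat >> h.py <<'E'
def plan(P,yaw):
    """shift in tool axes (cm) and turn to bring the TCP to P with tool x at yaw, tool down"""
    s=observe(); M=R.from_quat(s['tool_rot']).as_matrix(); d=M.T@(np.array(P)-s['ee_pos'])*100
    y0=np.arctan2(M[1,0],M[0,0]); print('now',np.round(s['ee_pos'],4),'yaw',round(y0,4),'z',np.round(M[:,2],4),'| move',np.round(d,2),'turn',round(y0-yaw,4))
    c=np.array(s['contact_force']); print('F',np.round(c,2),'t',s['t'],'w',round(s['grip_width'],4),s['finger_force'],'j6',round(s['joint_positions'][5],2))
E
python3 - <<'E'
from h import *
np.set_printoptions(precision=4,suppress=True)
c=snap('top')
f=lambda u,v,z: to_world(c,(400+u/8-.5,250+v/8-.5),z)
b,t=f(130,408,.015),f(182,178,.015); d=t-b; print('fork len',np.linalg.norm(d),'yaw',np.arctan2(d[1],d[0]))
y=np.arctan2(d[1],d[0]); ex=np.array([np.cos(y),np.sin(y)]);ey=np.array([-ex[1],ex[0]])
print('origin',t[:2]-.024*ex-.027*ey,'handle',f(337,247,.11))
plan((.472,-.325,.228),-.24)
E
```

```text
fork len 0.07028771839434543 yaw -0.2309586828246357
origin [ 0.4763 -0.3265] handle [ 0.4744 -0.3261  0.11  ]
now [ 0.128  -0.5349  0.2275] yaw 0.2348 z [ 0.     -0.0001 -1.    ] | move [ 38.34 -12.41  -0.05] turn 0.4748
F [-0.44  0.33  0.35] t 1.0 w 0.094 0.0 j6 -0.1
```

Request:
move_arm(deltas=[[4, -1.3, 0, 0.06, 1], [8, -2.6, 0, 0.12, 1], [12, -3.9, 0, 0.18, 1], [16, -5.2, 0, 0.24, 1], [20, -6.5, 0, 0.3, 1], [24, -7.8, 0, 0.36, 1], [28, -9.1, 0, 0.42, 1], [32, -10.4, 0, 0.47, 1], [36, -11.7, 0, 0.47, 1], [38.4, -12.4, 0, 0.47, 1], [38.4, -12.4, 0, 0.47, 1], [38.4, -12.4, 0, 0.47, 1]])

```text
t: 2.2
ee_pos: [0.4725, -0.3249, 0.2273]
tool_rot: [0.993, -0.117, -0.0, 0.0]
contact_force: [-0.1, -0.2, -0.1]
grip_width: 0.0941
finger_force: 0.0
```

```bash
python3 - <<'E'
from h import *
c=snap('wrist','w1.png')
y=-.235;ex=np.array([np.cos(y),np.sin(y)]);ey=np.array([-ex[1],ex[0]])
o=np.array([.475,-.326])
for n,x,yy,z in [('hc',0,0,.11),('h+-',.016,-.01,.11),('h++',.016,.01,.11),('h-+',-.016,.01,.11),('h--',-.016,-.01,.11),('tipL',.024,.027,.015),('tipR',.024,-.027,.015),('bkL',-.046,.027,.015),('bkR',-.046,-.027,.015)]:
    print(n,np.round(to_px(c,[*(o+x*ex+yy*ey),z],True),1))
plan((*o,.12),y)
E
```

```text
hc [322.9 229.8]
h+- [336.1 209.6]
h++ [309.7 209.6]
h-+ [310.1 249.4]
h-- [335.6 249.4]
tipL [295.9 179.9]
tipR [349.6 180. ]
bkL [297.  245.9]
bkR [348.3 246. ]
now [ 0.472  -0.3254  0.2274] yaw -0.2355 z [-8.e-04 -4.e-04 -1.e+00] | move [ 3.100e-01 -1.000e-02  1.074e+01] turn -0.0005
F [-0.14 -0.36  0.09] t 2.25 w 0.0942 0.0 j6 1.1
```

View pics/w1.png

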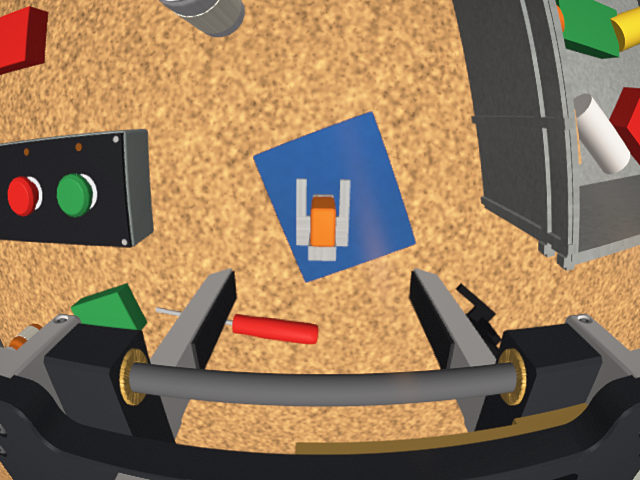

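The predicted handle and fork corners match the wrist view: handle top at about (323,228), tines at x≈301 and 345. I'm going down to grasp.

Request:
move_arm(deltas=[[0.3, 0, 4, 0, 1], [0.3, 0, 8, 0, 1], [0.3, 0, 11, 0, 1], [0.3, 0, 13.0, 0, 0.2], [0.3, 0, 13.95, 0, -0.2], [0.3, 0, 13.95, 0, -0.4], [0.3, 0, 13.95, 0, -1], [0.3, 0, 13.95, 0, -1], [0.3, 0, 13.95, 0, -1], [0.3, 0, 13.95, 0, -1], [0.3, 0, 13.95, 0, -1]], grip_force=50)

```text
t: 3.35
ee_pos: [0.4757, -0.3258, 0.0885]
tool_rot: [0.993, -0.117, 0.0, 0.0]
contact_force: [0.2, -0.0, 0.1]
grip_width: 0.0334
finger_force: 0.0
```

```bash
python3 - <<'E'
from h import *
plan((.475,-.326,.2),-.262)
E
```

```text
now [ 0.4757 -0.3258  0.0885] yaw -0.235 z [ 6.e-04 -6.e-04 -1.e+00] | move [ -0.06   0.04 -11.15] turn 0.027
F [ 0.23 -0.01  0.06] t 3.35 w 0.0334 0.0 j6 1.11
```

Request:
move_arm(deltas=[[0, 0, 0, 0, -1], [0, 0, 0, 0, -1], [0, 0, 0, 0, -1], [0, 0, 0, 0, -1], [0, 0, 0, 0, -1], [0, 0, -0.5, 0, -1], [0, 0, -2, 0, -1], [0, 0, -5, 0, -1], [0, 0, -9, 0, -1], [0, 0, -11, 0, -1], [0, 0, -11, 0, -1], [0, 0, -11, 0, -1]])

```text
t: 4.55
ee_pos: [0.4754, -0.3257, 0.1981]
tool_rot: [0.993, -0.117, 0.0, 0.0]
contact_force: [0.1, 0.2, -2.8]
grip_width: 0.0196
finger_force: 49.9
```

```bash
python3 - <<'E'
from h import *
np.set_printoptions(precision=4,suppress=True)
c=snap('wrist','w2.png')
plan((.475,-.326,.2),-.262)
s=observe();M=R.from_quat(s['tool_rot']).as_matrix();p=np.array(s['ee_pos'])
# puller expected: origin at TCP z 0.078 ahead (grip 75mm +3), axes ex=tool x, ey=-tool y
for n,x,yy,z in [('h+-',.016,-.01,.1),('h-+',-.016,.01,.1),('tipL',.024,.027,.005),('tipR',.024,-.027,.005),('bkL',-.046,.027,.005),('bkR',-.046,-.027,.005)]:
    print(n,to_px(c,p+M@np.array([x,-yy,.078-z]),True))
for n in('cap_red','cap_green','cap_yellow'):
    print(n,[(np.round(d['position']),round(d['p'],2),to_world(c,d['position'],.078,True)[:2]) for d in search_frame(n,'wrist')[:3]])
E
```

```text
now [ 0.4749 -0.3252  0.1966] yaw -0.2352 z [-0.002   0.0015 -1.    ] | move [ 0.03  0.07 -0.34] turn 0.0268
F [-0.23 -0.3  -2.53] t 4.6 w 0.0197 49.89051103591919 j6 1.11
h+- [345.7468 295.7133]
h-+ [299.1543 358.5535]
tipL [279.9216 218.3579]
tipR [363.2886 218.3747]
bkL [283.7397 313.6467]
bkR [359.5099 313.6638]
cap_red [(array([  8., 204.]), 0.66, array([ 0.5781, -0.0232])), (array([324., 282.]), 0.26, array([ 0.434 , -0.3168]))]
cap_green [(array([ 57., 204.]), 0.65, array([ 0.5584, -0.0941])), (array([14., 33.]), 0.6, array([ 0.7382, -0.0846]))]
cap_yellow []
```

View pics/w2.png

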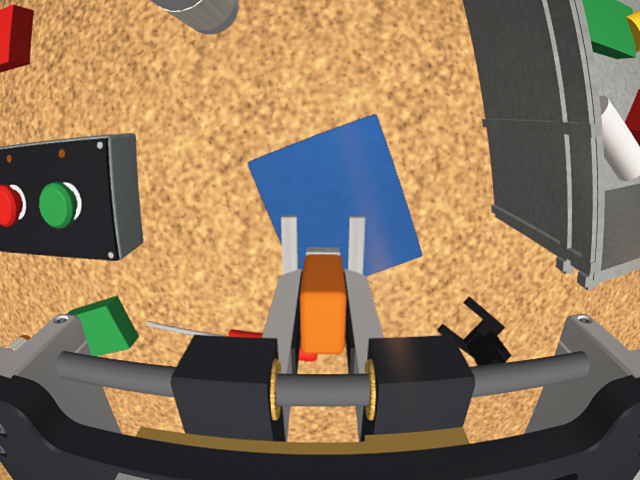

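The puller is held true: tines at (289,220) and (357,220), as predicted. I'm carrying it to in front of the red cap.

```bash
python3 - <<'E'
from h import *
y=-.262
plan((.577-.07*np.cos(y),-.0143-.07*np.sin(y),.198),y)
E
```

```text
now [ 0.4746 -0.325   0.1956] yaw -0.2353 z [-0.0033  0.0027 -1.    ] | move [ -4.29 -32.79  -0.16] turn 0.0267
F [-0.02  0.08 -2.74] t 4.75 w 0.0198 49.89063799381256 j6 1.11
```

Request:
move_arm(deltas=[[-0.4, -3, 0, 0.005, -1], [-0.9, -7, 0, 0.01, -1], [-1.4, -11, 0, 0.015, -1], [-2, -15, 0, 0.02, -1], [-2.5, -19, 0, 0.027, -1], [-3, -23, 0, 0.027, -1], [-3.6, -27, 0, 0.027, -1], [-4, -30.5, 0, 0.027, -1], [-4.3, -32.5, 0, 0.027, -1], [-4.3, -32.8, 0, 0.027, -1], [-4.3, -32.8, 0, 0.027, -1], [-4.3, -32.8, 0, 0.027, -1]])

```text
t: 5.95
ee_pos: [0.5098, 0.0024, 0.1973]
tool_rot: [0.991, -0.131, -0.001, 0.0]
contact_force: [-0.4, -0.0, -2.3]
grip_width: 0.0198
finger_force: 49.9
```

```bash
python3 - <<'E'
from h import *
np.set_printoptions(precision=4,suppress=True)
y=-.262
plan((.577-.07*np.cos(y),-.0143-.07*np.sin(y),.198),y)
c=snap('wrist','w3.png')
hsv=cv2.cvtColor(c['color'],cv2.COLOR_RGB2HSV)
for n,lo,hi,g in [('r',(0,170,70),(5,255,255),(.577,-.0143)),('y',(22,150,70),(35,255,255),(.598,.062)),('g',(40,120,40),(85,255,255),(.557,-.091))]:
    m=cv2.inRange(hsv,lo,hi); k,l,st,ce=cv2.connectedComponentsWithStats(m)
    e=to_px(c,[*g,.078],True); i=1+np.argmin([np.hypot(*(q-e)) + 1e4*(a<60) for q,a in zip(ce[1:],st[1:,4])])
    u=cv2.findNonZero((l==i).astype('uint8')); el=cv2.fitEllipse(cv2.convexHull(u))
    print(n,'pred',e,'ctr',ce[i],st[i],'ell',el[0],to_world(c,el[0],.078,True))
p=observe();M=R.from_quat(p['tool_rot']).as_matrix()
for n,x,yy,z in [('tipL',.024,.027,.005),('tipR',.024,-.027,.005)]:
    print(n,to_px(c,np.array(p['ee_pos'])+M@np.array([x,-yy,.078-z]),True))
E
```

```text
now [0.5098 0.0024 0.1973] yaw -0.2631 z [-0.0013 -0.0007 -1.    ] | move [-0.08 -0.13 -0.07] turn -0.0011
F [-0.42 -0.02 -2.3 ] t 5.95 w 0.0198 49.89054322242737 j6 1.73
r pred [320.3204 142.6617] ctr [319.1217 141.0433] [ 290  111   59   59 2589] ell (319.24835205078125, 140.18019104003906) [ 0.579 -0.014  0.078]
y pred [216.0241 144.4324] ctr [214.9143 142.7064] [ 187  115   57   57 2497] ell (214.89755249023438, 142.62692260742188) [0.5996 0.0624 0.078 ]
g pred [425.0511 144.1031] ctr [424.2614 142.5957] [ 397  114   56   58 2498] ell (424.26812744140625, 142.5518798828125) [ 0.5583 -0.0907  0.078 ]
tipL [280.4745 217.5694]
tipR [364.5328 217.6605]
```

View pics/w3.png

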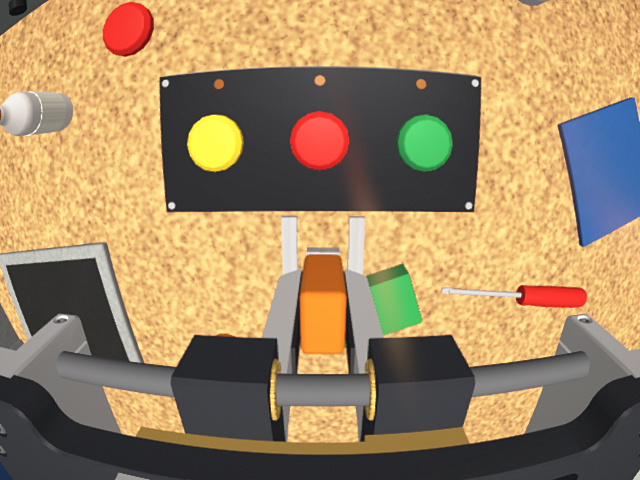

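The caps are at yellow (215,143), red (319,141) and green (424,143). The fork is ahead of the panel's front edge, lined up with the red cap. Now I'll compute the descent.

```bash
python3 - <<'E'
from h import *
y=-.263
for d in (.07,0): plan((.5785-d*np.cos(y),-.0141-d*np.sin(y),.142),y)
for i in range(4):
    capture('top'); s=observe(); print(np.round(s['ee_pos'],4),np.round(s['tool_rot'],4),np.round(s['joint_positions'],4))
E
```

```text
now [0.5099 0.0022 0.1975] yaw -0.2637 z [-9.e-04 -6.e-04 -1.e+00] | move [ 0.05 -0.21  5.55] turn -0.0007
F [-0.31  0.12 -2.33] t 6.0 w 0.02 49.89062190055847 j6 1.73
now [0.5099 0.0022 0.1975] yaw -0.2637 z [-9.e-04 -6.e-04 -1.e+00] | move [ 7.05 -0.22  5.54] turn -0.0007
F [-0.31  0.12 -2.33] t 6.0 w 0.02 49.89062190055847 j6 1.73
[0.51   0.0022 0.1977] [ 9.913e-01 -1.316e-01 -3.000e-04  2.000e-04] [-1.0670e-01  6.2000e-03  1.5140e+00 -5.0000e-04  1.6219e+00  1.7281e+00]
[0.51   0.0022 0.1978] [ 9.913e-01 -1.316e-01 -2.000e-04  2.000e-04] [-1.0670e-01  6.1000e-03  1.5139e+00 -4.0000e-04  1.6219e+00  1.7281e+00]
[0.5101 0.0023 0.1979] [ 9.913e-01 -1.315e-01 -1.000e-04  1.000e-04] [-1.0650e-01  6.0000e-03  1.5138e+00 -3.0000e-04  1.6219e+00  1.7281e+00]
[0.5101 0.0024 0.1979] [ 9.913e-01 -1.315e-01 -0.000e+00  1.000e-04] [-1.0630e-01  6.0000e-03  1.5137e+00 -2.0000e-04  1.6219e+00  1.7282e+00]
```

Request:
move_arm(deltas=[[0, -0.1, 2, 0, -1], [0, -0.2, 4, 0, -1], [0, -0.2, 5.2, 0, -1], [0, -0.2, 5.6, 0, -1], [0, -0.2, 5.6, 0, -1], [0, -0.2, 5.6, 0, -1], [0, -0.2, 5.6, 0, -1], [0, -0.2, 5.6, 0, -1]])

```text
t: 7.0
ee_pos: [0.5111, 0.0051, 0.1429]
tool_rot: [0.991, -0.131, 0.001, 0.0]
contact_force: [-0.9, 0.0, -1.9]
grip_width: 0.0199
finger_force: 49.9
```

```bash
python3 - <<'E'
from h import *
y=-.263
c=snap('wrist','w4.png');cv2.imwrite('pics/w4c.png',cv2.resize(cv2.cvtColor(c['color'][60:290,200:440],cv2.COLOR_RGB2BGR),None,fx=2.5,fy=2.5))
plan((.5785-.07*np.cos(y),-.0141-.07*np.sin(y),.142),y)
s=observe();M=R.from_quat(s['tool_rot']).as_matrix()
hsv=cv2.cvtColor(c['color'],cv2.COLOR_RGB2HSV)
m=cv2.inRange(hsv[:,250:390],(0,170,70),(5,255,255));k,l,st,ce=cv2.connectedComponentsWithStats(m);i=1+st[1:,4].argmax()
el=cv2.fitEllipse(cv2.convexHull(cv2.findNonZero((l==i).astype('uint8'))));q=(el[0][0]+250,el[0][1])
P=to_world(c,q,.079,True);print(el,q,P,'in tool cm',M.T@(P-s['ee_pos'])*100)
E
```

```text
now [0.511  0.0052 0.1427] yaw -0.2622 z [ 1.4e-03 -3.0e-04 -1.0e+00] | move [0.02 0.11 0.07] turn 0.0008
F [ 0.59 -0.04 -2.4 ] t 7.05 w 0.0199 49.89057183265686 j6 1.73
((73.93753051757812, 145.8812255859375), (72.35548400878906, 72.83451843261719), 112.88052368164062) (323.9375305175781, 145.8812255859375) [ 0.57899249 -0.01403746  0.079     ] in tool cm [7.05385188 0.09666508 6.38135644]
```

View pics/w4c.png

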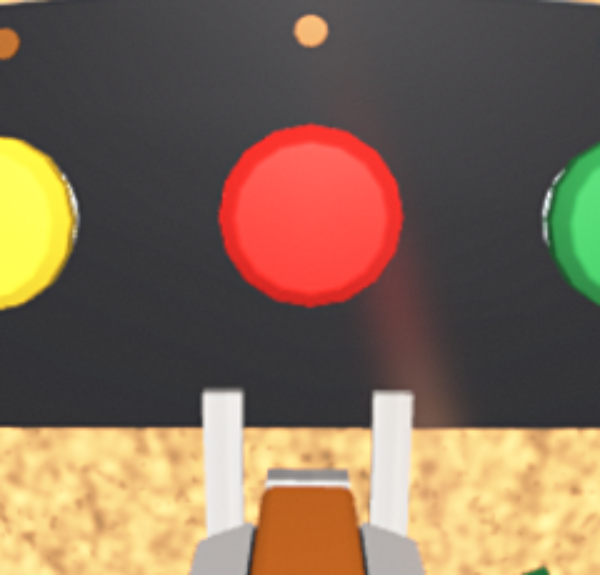

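Tine midpoint is at crop column 308 and the cap at 311, so +1 mm in y is needed. Now sliding in with checks.

Request:
move_arm(deltas=[[0.6, 0.1, 0.05, 0, -1], [1.2, 0.1, 0.05, 0, -1], [1.8, 0.1, 0.05, 0, -1], [2.3, 0.1, 0.05, 0, -1], [2.6, 0.1, 0.05, 0, -1], [2.9, 0.1, 0.05, 0, -1], [3.2, 0.1, 0.05, 0, -1]])

```text
t: 7.75
ee_pos: [0.5415, -0.0041, 0.1413]
tool_rot: [0.991, -0.131, -0.0, 0.0]
contact_force: [-0.5, 0.0, -2.2]
grip_width: 0.0195
finger_force: 49.9
```

Request:
move_arm(deltas=[[0.4, 0, 0, 0, -1], [0.8, 0, 0, 0, -1], [1.2, 0, 0, 0, -1], [1.6, 0, 0, 0, -1], [2.0, 0, 0, 0, -1], [2.0, 0, 0, 0, -1]])

```text
t: 8.35
ee_pos: [0.5611, -0.0094, 0.1414]
tool_rot: [0.991, -0.131, 0.0, 0.0]
contact_force: [0.0, -0.6, -2.7]
grip_width: 0.0195
finger_force: 49.9
```

```bash
python3 - <<'E'
from h import *
y=-.263
plan((.579,-.0140,.142),y)
E
```

```text
now [ 0.5611 -0.0094  0.1414] yaw -0.2623 z [ 2.e-04 -1.e-04 -1.e+00] | move [ 1.85 -0.02 -0.06] turn 0.0007
F [ 0.01 -0.57 -2.72] t 8.35 w 0.0195 49.89053428173065 j6 1.72
```

Request:
move_arm(deltas=[[0.3, 0, 0, 0, -1], [0.6, 0, 0, 0, -1], [0.9, 0, 0, 0, -1], [1.2, 0, 0, 0, -1], [1.4, 0, 0, 0, -1], [1.4, 0, 0, 0, -1]])

```text
t: 8.95
ee_pos: [0.5744, -0.0129, 0.1414]
tool_rot: [0.991, -0.131, 0.0, 0.0]
contact_force: [0.3, 0.0, -2.8]
grip_width: 0.0198
finger_force: 49.9
```

Request:
move_arm(deltas=[[0.1, 0, 0, 0, -1], [0.2, 0, 0, 0, -1], [0.2, 0, 0, 0, -1]])

```text
t: 9.25
ee_pos: [0.5761, -0.0134, 0.1415]
tool_rot: [0.991, -0.131, 0.0, 0.0]
contact_force: [0.0, -0.4, -2.3]
grip_width: 0.0199
finger_force: 49.9
```

Request:
move_arm(deltas=[[0.1, 0, 0, 0, -1], [0.2, 0, 0, 0, -1], [0.2, 0, 0, 0, -1]])

```text
t: 9.55
ee_pos: [0.5781, -0.0139, 0.1415]
tool_rot: [0.991, -0.131, 0.0, 0.0]
contact_force: [-0.2, -0.3, -2.3]
grip_width: 0.0197
finger_force: 49.9
```

Request:
move_arm(deltas=[[0.1, 0, 0, 0, -1], [0.1, 0, 0, 0, -1]])

```text
t: 9.75
ee_pos: [0.5789, -0.0141, 0.1414]
tool_rot: [0.991, -0.131, -0.0, -0.0]
contact_force: [-0.2, -0.9, -2.2]
grip_width: 0.0196
finger_force: 49.9
```

Request:
move_arm(deltas=[[0.1, 0, 0, 0, -1], [0.1, 0, 0, 0, -1]])

```text
t: 9.95
ee_pos: [0.5795, -0.0143, 0.1414]
tool_rot: [0.991, -0.131, -0.001, -0.0]
contact_force: [-1.4, 0.4, -1.7]
grip_width: 0.0195
finger_force: 49.9
```

Request:
move_arm(deltas=[[0.1, 0, 0, 0, -1], [0.1, 0, 0, 0, -1]])

```text
t: 10.15
ee_pos: [0.5802, -0.0144, 0.1414]
tool_rot: [0.991, -0.131, -0.001, -0.0]
contact_force: [-3.2, 0.9, -1.0]
grip_width: 0.0196
finger_force: 49.9
```

Contact at about 3 N along the fork axis, so the cap is home. Lifting straight up.

Request:
move_arm(deltas=[[0, 0, -0.2, 0, -1], [0, 0, -0.4, 0, -1], [0, 0, -0.5, 0, -1], [0, 0, -0.6, 0, -1], [0, 0, -0.7, 0, -1]])

```text
t: 10.65
ee_pos: [0.5799, -0.0145, 0.1459]
tool_rot: [0.991, -0.131, -0.002, -0.0]
contact_force: [-3.1, 0.8, -14.1]
grip_width: 0.0197
finger_force: 49.9
```

Request:
move_arm(deltas=[[0, 0, -0.1, 0, -1], [0, 0, -0.2, 0, -1], [0, 0, -0.3, 0, -1], [0, 0, -0.4, 0, -1], [0, 0, -0.5, 0, -1]])

```text
t: 11.15
ee_pos: [0.5838, -0.0153, 0.1578]
tool_rot: [0.991, -0.131, 0.005, 0.0]
contact_force: [-0.3, 0.1, -2.8]
grip_width: 0.02
finger_force: 49.9
```

Request:
move_arm(deltas=[[0, 0, -0.1, 0, -1], [0, 0, -0.3, 0, -1], [0, 0, -0.5, 0, -1], [0, 0, -0.8, 0, -1], [0, 0, -1.2, 0, -1], [0, 0, -1.7, 0, -1], [0, 0, -2.2, 0, -1], [0, 0, -2.5, 0, -1], [0, 0, -2.5, 0, -1]])

```text
t: 12.05
ee_pos: [0.5813, -0.0147, 0.1793]
tool_rot: [0.991, -0.131, 0.001, 0.0]
contact_force: [0.1, -0.5, -1.9]
grip_width: 0.0198
finger_force: 49.9
```

```bash
python3 - <<'E'
from h import *
y=-.263
c=snap('wrist');cv2.imwrite('pics/w5c.png',cv2.resize(cv2.cvtColor(c['color'][60:390,160:480],cv2.COLOR_RGB2BGR),None,fx=1.8,fy=1.8))
plan((.58,-.0144,.22),y)
E
```

```text
now [ 0.5811 -0.0147  0.1789] yaw -0.2622 z [ 7.e-04 -2.e-04 -1.e+00] | move [-0.11 -0.   -4.11] turn 0.0008
F [-0.22  0.7  -2.89] t 12.1 w 0.0196 49.89042520523071 j6 1.71
```

View pics/w5c.png

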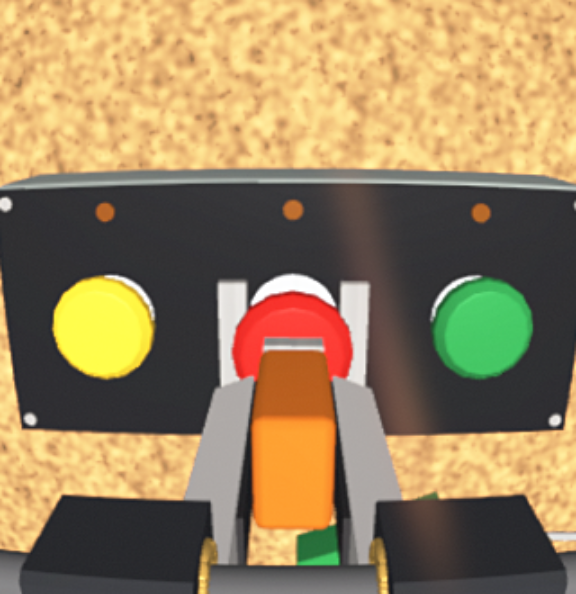

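The red cap sits on the fork at crop (293,345), off its stem. Green and yellow are in place. Next is the carry to the tray.

```bash
python3 - <<'E'
from h import *
plan((.460,.356,.22),.2)
n=18;t=np.arange(1,n+1)/n; print(np.round(10*t**3-15*t**4+6*t**5,3))
c=snap('top'); im=c['color']; g=cv2.cvtColor(im,cv2.COLOR_RGB2GRAY)
m=(g[225:340,80:205]<45).astype('uint8');k,l,st,ce=cv2.connectedComponentsWithStats(m);i=1+st[1:,4].argmax()
r=cv2.minAreaRect(cv2.findNonZero((l==i).astype('uint8')));q=(r[0][0]+80,r[0][1]+225);print(r,to_world(c,q,.012))
for n,z in(('pill_bottle',.085),('glue_bottle',.1)): print(n,[(np.round(d['position']),round(d['p'],2),to_world(c,d['position'],z)[:2]) for d in search_frame(n,'top')[:2]])
E
```

```text
now [ 0.5811 -0.0147  0.1789] yaw -0.2622 z [ 7.e-04 -2.e-04 -1.e+00] | move [-21.3  -32.66  -4.13] turn -0.4622
F [-0.22  0.7  -2.89] t 12.1 w 0.0196 49.89042520523071 j6 1.71
[0.002 0.012 0.035 0.076 0.135 0.21  0.298 0.397 0.5   0.603 0.702 0.79
 0.865 0.924 0.965 0.988 0.998 1.   ]
((58.732643127441406, 57.74549865722656), (68.18998718261719, 69.62406921386719), 14.534457206726074) [0.4565553  0.36382548 0.012     ]
pill_bottle [(array([211., 315.]), 0.64, array([0.3840998 , 0.17010003]))]
glue_bottle [(array([190., 183.]), 0.98, array([0.67767788, 0.23852151]))]
```

Request:
move_arm(deltas=[[0, 0, -0.5, 0, -1], [0, 0, -1.5, 0, -1], [0, 0, -2.7, 0, -1], [0, 0, -3.6, 0, -1], [0, 0, -4.0, 0, -1]])

```text
t: 12.75
ee_pos: [0.5817, -0.0148, 0.221]
tool_rot: [0.991, -0.131, 0.002, 0.0]
contact_force: [0.6, 0.6, -3.3]
grip_width: 0.0196
finger_force: 49.9
```

Request:
move_arm(deltas=[[0, -0.1, 0, 0, -1], [-0.3, -0.4, 0, -0.01, -1], [-0.8, -1.2, 0, -0.02, -1], [-1.6, -2.5, 0, -0.04, -1], [-2.9, -4.4, 0, -0.06, -1], [-4.5, -6.9, 0, -0.1, -1], [-6.4, -9.8, 0, -0.14, -1], [-8.5, -13, 0, -0.18, -1], [-10.6, -16.3, 0, -0.23, -1], [-12.8, -19.7, 0, -0.28, -1], [-14.9, -22.9, 0, -0.32, -1], [-16.8, -25.8, 0, -0.36, -1], [-18.4, -28.2, 0, -0.4, -1], [-19.7, -30.2, 0, -0.43, -1], [-20.6, -31.5, 0, -0.45, -1], [-21.1, -32.3, 0, -0.46, -1], [-21.3, -32.7, 0, -0.46, -1], [-21.3, -32.8, 0, -0.46, -1], [-21.3, -32.8, 0, -0.46, -1]])

```text
t: 14.65
ee_pos: [0.4606, 0.3567, 0.2184]
tool_rot: [0.995, 0.098, 0.0, 0.0]
contact_force: [-0.4, -0.5, -3.4]
grip_width: 0.0195
finger_force: 49.9
```

```bash
python3 - <<'E'
from h import *
c=snap('wrist');cv2.imwrite('pics/w6c.png',cv2.resize(cv2.cvtColor(c['color'][60:390,140:500],cv2.COLOR_RGB2BGR),None,fx=1.6,fy=1.6))
plan((.459,.358,.12),.2)
E
```

```text
now [0.4607 0.3565 0.2184] yaw 0.1964 z [ 2.e-04 -5.e-04 -1.e+00] | move [-0.13 -0.18  9.84] turn -0.0036
F [-0.13  0.04 -3.19] t 14.7 w 0.02 49.890355467796326 j6 1.94
```

View pics/w6c.png

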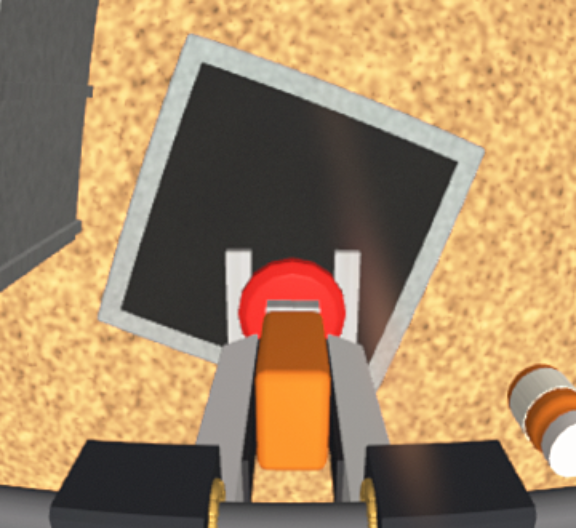

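The cap is still home on the fork, at crop (292,305) above the tray. Lowering.

Request:
move_arm(deltas=[[0, 0, 0.5, 0, -1], [0, 0, 1.5, 0, -1], [0, 0, 3, 0, -1], [0, 0, 5, 0, -1], [0, 0, 7, 0, -1], [0, 0, 9, 0, -1], [0, 0, 10.3, 0, -1], [0, 0, 11.0, 0, -1], [0, 0, 11.3, 0, -1], [0, 0, 11.5, 0, -1], [0, 0, 11.5, 0, -1], [0, 0, 11.5, 0, -1]])

```text
t: 15.9
ee_pos: [0.4607, 0.3577, 0.1044]
tool_rot: [0.995, 0.099, 0.001, -0.0]
contact_force: [-0.4, 0.6, -2.5]
grip_width: 0.0196
finger_force: 49.9
```

Request:
move_arm(deltas=[[0, 0, 0.2, 0, -1], [0, 0, 0.4, 0, -1], [0, 0, 0.6, 0, -1], [0, 0, 0.75, 0, -1], [0, 0, 0.9, 0, -1], [0, 0, 0.9, 0, -1], [0, 0, 0.9, 0, -1]])

```text
t: 16.6
ee_pos: [0.4602, 0.3573, 0.0944]
tool_rot: [0.995, 0.099, -0.0, 0.0]
contact_force: [-0.4, 0.9, -2.7]
grip_width: 0.0196
finger_force: 49.9
```

```bash
python3 - <<'E'
from h import *
plan((.459,.358,.094),.2)
E
```

```text
now [0.4602 0.3573 0.0944] yaw 0.1977 z [-0.e+00 -1.e-04 -1.e+00] | move [-0.1  -0.09  0.04] turn -0.0023
F [-0.37  0.94 -2.75] t 16.6 w 0.0196 49.89060044288635 j6 1.94
```

Request:
move_arm(deltas=[[-0.2, 0, 0, 0, -1], [-0.6, 0, 0, 0, -1], [-1.1, 0, 0, 0, -1], [-1.7, 0, 0, 0, -1], [-2.4, 0, 0, 0, -1], [-3.2, 0, 0, 0, -1], [-4, 0, 0, 0, -1], [-5, 0, 0, 0, -1], [-6, 0, 0, 0, -1], [-6.8, 0, 0, 0, -1], [-7, 0, 0, 0, -1], [-7, 0, 0, 0, -1]])

```text
t: 17.8
ee_pos: [0.3913, 0.3436, 0.0946]
tool_rot: [0.995, 0.099, 0.0, -0.0]
contact_force: [0.2, -0.1, -3.2]
grip_width: 0.0194
finger_force: 49.9
```

```bash
python3 - <<'E'
from h import *
c=snap('wrist');cv2.imwrite('pics/w7c.png',cv2.resize(cv2.cvtColor(c['color'][40:340,140:500],cv2.COLOR_RGB2BGR),None,fx=1.6,fy=1.6))
plan((.4755,-.3258,.22),-.235)
E
```

```text
now [0.3916 0.3437 0.0946] yaw 0.1979 z [ 6.e-04  2.e-04 -1.e+00] | move [ -4.93  67.29 -12.55] turn 0.4329
F [ 0.36  0.83 -2.76] t 17.85 w 0.0194 49.89060401916504 j6 1.98
```

View pics/w7c.png

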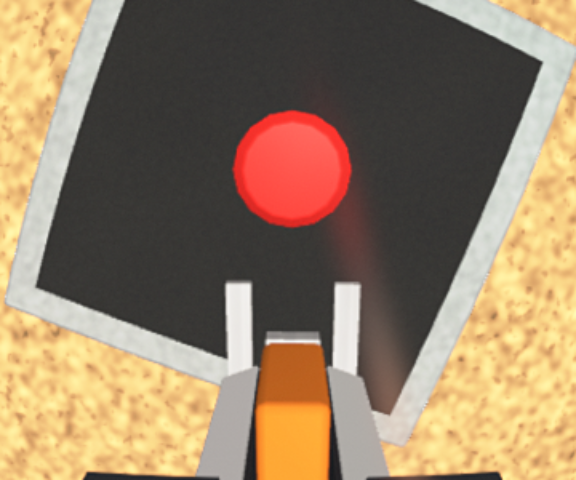

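The cap stands upright on the tray at crop (292,168), clear of the fork. Returning the puller.

Request:
move_arm(deltas=[[0, 0, -1, 0, -1], [0, 0, -3.5, 0, -1], [0, 0, -7, 0, -1], [0, 0, -10.5, 0, -1], [0, 0, -12.5, 0, -1], [0, 1, -12.5, 0, -1], [-0.2, 3, -12.5, 0.02, -1], [-0.5, 6, -12.5, 0.04, -1], [-0.8, 10, -12.5, 0.07, -1], [-1.1, 14, -12.5, 0.1, -1], [-1.4, 18, -12.5, 0.13, -1], [-1.7, 22, -12.5, 0.16, -1], [-2, 26, -12.5, 0.19, -1], [-2.2, 30, -12.5, 0.22, -1], [-2.5, 34, -12.5, 0.25, -1], [-2.8, 38, -12.5, 0.27, -1], [-3.1, 42, -12.5, 0.3, -1], [-3.4, 46, -12.5, 0.33, -1], [-3.6, 49, -12.5, 0.35, -1], [-3.7, 51, -12.5, 0.36, -1]])

```text
t: 19.85
ee_pos: [0.4543, -0.1664, 0.2176]
tool_rot: [0.997, -0.083, -0.001, -0.0]
contact_force: [0.2, -0.2, -3.1]
grip_width: 0.0198
finger_force: 49.9
```

```bash
python3 - <<'E'
from h import *
plan((.4755,-.3258,.20),-.235)
E
```

```text
now [ 0.4543 -0.1664  0.2176] yaw -0.1658 z [-3.e-03  4.e-04 -1.e+00] | move [ 4.73 15.37  1.75] turn 0.0692
F [ 0.23 -0.24 -3.13] t 19.85 w 0.0198 49.89098846912384 j6 1.27
```

Request:
move_arm(deltas=[[0.6, 2, 0, 0.01, -1], [1.5, 5, 0, 0.03, -1], [2.5, 8, 0, 0.05, -1], [3.4, 11, 0, 0.06, -1], [4.2, 13.5, 0, 0.07, -1], [4.7, 15, 0, 0.07, -1], [4.7, 15.3, 0, 0.07, -1], [4.7, 15.3, 0, 0.07, -1], [4.7, 15.3, 0, 0.07, -1], [4.7, 15.3, 0, 0.07, -1], [4.7, 15.3, 0, 0.07, -1], [4.7, 15.3, 0, 0.07, -1]])

```text
t: 21.05
ee_pos: [0.4773, -0.3217, 0.2198]
tool_rot: [0.993, -0.115, 0.0, 0.0]
contact_force: [-1.3, -0.4, -2.0]
grip_width: 0.0193
finger_force: 49.9
```

```bash
python3 - <<'E'
from h import *
plan((.4755,-.3258,.0885),-.235)
E
```

```text
now [ 0.4773 -0.3217  0.2198] yaw -0.2312 z [ 4.e-04 -3.e-04 -1.e+00] | move [-0.09  0.44 13.13] turn 0.0038
F [-1.28 -0.42 -2.04] t 21.05 w 0.0193 49.89065766334534 j6 1.11
```

Request:
move_arm(deltas=[[0, 0.2, 1, 0, -1], [-0.1, 0.4, 3.5, 0, -1], [-0.1, 0.4, 7, 0, -1], [-0.1, 0.4, 10, 0, -1], [-0.1, 0.4, 11.8, 0, -1], [-0.1, 0.4, 12.5, 0, -1], [-0.1, 0.4, 12.6, 0, -1], [-0.1, 0.4, 12.6, 0, -1], [-0.1, 0.4, 12.6, 0, -1], [-0.1, 0.4, 12.6, 0, -1]])

```text
t: 22.05
ee_pos: [0.476, -0.3266, 0.0951]
tool_rot: [0.993, -0.116, 0.001, 0.001]
contact_force: [0.5, 0.5, -2.3]
grip_width: 0.02
finger_force: 49.9
```

Request:
move_arm(deltas=[[0, 0, 0.1, 0, -1], [0, 0, 0.2, 0, -1], [0, 0, 0.3, 0, -1], [0, 0, 0.4, 0, -1], [0, 0, 0.4, 0, -1], [0, 0, 0.4, 0, -1]])

```text
t: 22.65
ee_pos: [0.4752, -0.326, 0.0893]
tool_rot: [0.993, -0.116, -0.0, -0.0]
contact_force: [-1.0, -0.1, -2.6]
grip_width: 0.0194
finger_force: 49.9
```

Request:
move_arm(deltas=[[0, 0, 0.05, 0, -1], [0, 0, 0.1, 0, -1], [0, 0, 0.1, 0, -1], [0, 0, 0.1, 0, -1]])

```text
t: 23.05
ee_pos: [0.4752, -0.326, 0.0885]
tool_rot: [0.993, -0.116, -0.0, 0.0]
contact_force: [-0.0, 0.2, -2.0]
grip_width: 0.0198
finger_force: 49.9
```

Request:
move_arm(deltas=[[0, 0, 0.05, 0, -1], [0, 0, 0.1, 0, -1], [0, 0, 0.1, 0, -1], [0, 0, 0.1, 0, -1]])

```text
t: 23.45
ee_pos: [0.4754, -0.3261, 0.088]
tool_rot: [0.993, -0.116, 0.0, 0.0]
contact_force: [-1.0, -0.6, 2.0]
grip_width: 0.0197
finger_force: 49.9
```

Contact: the weight is now borne by the plate. Releasing gently, by opening the fingers and then rising.

Request:
move_arm(deltas=[[0, 0, 0, 0, -0.5], [0, 0, 0, 0, -0.4], [0, 0, 0, 0, -0.2], [0, 0, 0, 0, 0], [0, 0, 0, 0, 0.2], [0, 0, 0, 0, 0.4], [0, 0, 0, 0, 0.5], [0, 0, 0, 0, 0.5], [0, 0, -1, 0, 0.5], [0, 0, -3, 0, 0.5], [0, 0, -6, 0, 0.5], [0, 0, -10, 0, 0.5], [0, 0, -13, 0, 0.5], [0, 0, -13, 0, 0.5], [0, 0, -13, 0, 0.5]], grip_force=10)

```text
t: 24.95
ee_pos: [0.4756, -0.3262, 0.2187]
tool_rot: [0.993, -0.116, 0.001, 0.001]
contact_force: [0.2, -0.0, -1.1]
grip_width: 0.0706
finger_force: 0.0
```

```bash
python3 - <<'E'
from h import *
a=snap('wrist')['color'][100:400,120:520]; b=snap('top')['color'][130:350,70:490]
a=cv2.resize(a,(600,450))[:, :];b=cv2.resize(b,(800,419))
im=np.zeros((600,800,3),np.uint8); im[:419]=b; im[419:,:]=0
w=cv2.resize(a,(240,180)); im[420:600,:240]=w
s=snap('scene')['color'][150:300,190:490]; im[420:600,260:620]=cv2.resize(s,(360,180))
cv2.imwrite('pics/end.png',cv2.cvtColor(im,cv2.COLOR_RGB2BGR)); plan((.4755,-.3258,.2),-.235)
E
```

```text
now [ 0.4745 -0.3254  0.2154] yaw -0.2322 z [-0.0029  0.0024 -1.    ] | move [0.11 0.02 1.54] turn 0.0028
F [ 0.11 -0.19  0.71] t 25.1 w 0.0703 0.0 j6 1.1
```

View pics/end.png

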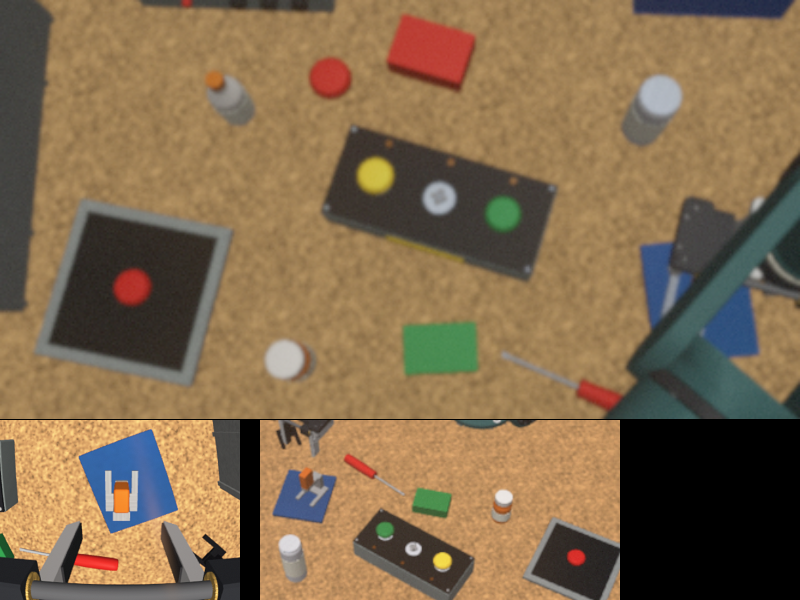

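The red cap stands on the tray at (132,287). The puller stands upright on the blue plate, and green and yellow are still on their stems. Nothing else has moved.

```bash
python3 -c "
from station import *
print(sign_off())"
```

```text
the job is handed in; nothing more can be done
None
```

The job is done and handed in at about 25 s of the allowed 72 s: the red cap stands upright on the grey tray, the puller is back upright on the blue rest plate and released, and nothing else was moved.

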